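# Feed a battery brick along the tray rail with a push stick

### The arm

A 6-joint arm with a two-finger parallel gripper is mounted at the origin on the work surface. World frame = base frame: x ahead of the robot, y to its left, z up, the work surface at z = 0. Lengths are in m, angles in degrees, forces in N, time in s.
With the tool pointing down it reaches from about 0.325 to 1 m from the base axis. Payload 5.1 kg.
Tool frame: the origin (TCP) lies at the very end of the fingers, on their centre line; the grasp point (between the pads) lies arm.tcp_to_grasp behind it (arm.tcp_to_grasp is the distance from the TCP to the grasp point, in m); z points along the fingers, y is the line along which they close (so a half turn about z gives the same grasp; the last joint's range is limited). The gripper opens to 85 mm and grips with 20 to 120 N. Pads are 22 mm wide; open, the fingers measure 114 mm over their backs; the gripper's body (76 mm by 85 mm) begins 54 mm behind the grasp point. The pads swing forward as they close: fully open they stand 13 mm farther back than shut.
Start: joints at [69.809, 7.093, 94.555, -0, 78.352, -4.733], TCP at [0.173, 0.626, 0.231] pointing down, gripper open.
Joint ranges: [-149.61, 149.61], [-58.7, 133.49], [1.44, 155.28], [-77.14, 257.14], [18.33, 153.61], [-166.67, 166.67]. Speed limits (degrees/s): [147.25, 147.25, 180, 180, 180, 180].

### API

Orientations are given as a 3x3 rotation matrix whose columns are the frame's x, y, z axes.
In Python, from station import arm, imaging gives the robot as it stands.
- The arm moves only by the tool send_rows, never from a script. Its argument "targets" is a list of rows, each an object of numbers: "x", "y", "z": the shift along the world's x, y, z in m; "twist": the turn about the world's z in degrees; "grip": the gripper's target within -1 to 1 (shut at 1, half-way at 0, fully open at -1). In form: [{"x": .., "y": .., "z": .., "twist": .., "grip": ..}, ...]. A call has 1 to 20 rows; each row shifts and turns the commanded pose from where the row before left it; what a row does not reach is not made up. A row lasts 1/8 s, in which the tool goes at most 62.5 mm and 10.7 degrees, less where a joint would pass 70% of its speed; a pose out of reach is approached as far as the arm can. A call is refused whole if a number of a shift passes 0.0625 or a number of a turn 10.7, either way. A call with a gripper value outside its range is refused whole. The fingers move at their own pace and stop on an object; the grip force is fixed at half the most. Time passes only in rows, so rows that do not move let the fingers close. It gives the time, the measured TCP pose, the force, the opening and the grip force at its end, in the units of the state.
- arm.sense(): the state, without advancing time (a new reading comes with each control period).
- imaging.camera(name): name is "side" or "top" or "wrist"; returns a dict with "img" (420x560x3 uint8, red, green, blue), "fx", "fy", "cx", "cy" (pixels), "distortion" ([k1, k2, p1, p2, k3] as OpenCV has them; the pictures are not rectified), "cam_to_world" (4x4, takes a point from camera to world coordinates); the wrist camera has in their place "T_tool_cam" (4x4, takes a point from camera to tool coordinates, whose origin is the TCP and whose axes are the flange's). Camera axes: x right, y down, z forward; pixel columns grow to the right and rows downward; lengths in m; the calibration is good to about 2 mm. A picture is of the moment at which its call begins: read the wrist's pose just before it. There is no depth.
- arm.hand_in(): hands the job in; it is judged then, once.
The state is a dict: "t": time; "qpos": joint angles; "qd": joint speeds; "effort": joint torques, N m; "eef_pos": TCP position; "ee_rot": TCP orientation; "wrist_force": force on the tool from outside, world axes, zero at the start; "torque": the same for the moment, N m; "finger_gap": opening from 0.0 (shut) to 1.0 (fully open); "grip_force": force on a finger pad.
Only numpy, scipy, OpenCV 4.12 (cv2) and the standard library are available. Lean on these libraries where they do the work, as an engineer would, in place of code of your own. Each camera call takes 0.05 s, during which the arm holds its last target. There are 200 camera calls.

### The job

Take the wooden push stick by its upright grip and, touching the loose battery brick with nothing but the stick, first push the brick sideways against the tray's guide rail, near where it stands, then feed it along the rail, keeping it against the rail all the way, until it is fully home against the end stop. Then lay the stick flat on its base on the black bench top, off the tray, let go of it, and leave everything else on the bench where it is.

Things in the scene. Friction and masses are not known exactly. Their poses are not given: they have to be found in the camera images.
- tray: Fixed aluminium bay tray. Origin: on the bench, under the plate. +x is the feed direction along the rail, +y points across the tray to the rail, z up. Plate 8 mm thick, x -180 to 220, y -100 to 170 mm. Two fitted battery bricks (fixed, tops 68 mm above the bench) stand beyond the rail, y 78 to 158 mm.
- rail_face (a point): Middle of the top edge of the guide rail's guiding face, 43 mm above the bench; same axes as the tray. The rail is a straight bar, 20 mm thick, standing on the plate along x, tray x -160 to 220 mm; its guiding face looks to -y and is the plane tray y = +50 mm.
- stop_face (a point): Middle of the top edge of the end stop's face, 43 mm above the bench; same axes as the tray. The stop is a bar across the tray at the rail's +x end, tray y -100 to +50 mm; its face looks to -x and is the plane tray x = +190 mm.
- module_center (a point): Centre of the loose battery brick to be fed: dark block with black end plates, 120 mm long (x), 80 wide (y), 60 high, 0.5 to 0.9 kg. It stands on the tray plate, its middle 14 to 34 mm short of lying against the rail, its x within 9 degrees of the tray's x. Home against rail and stop its centre is at tray x = 130, y = 10 mm.
- stick_grip (a point): Pale wooden push stick, 0.22 kg, on its base on the bench: middle of its upright grip rib, 55 mm above its underside. +x to its nose, +y left, z up. Rib 90 mm long (x), 22 wide (y), 30 to 77 mm above the underside. Base bar under it 30 high, 36 wide, x -90 to 90. Balance point about 15 mm ahead of this point.
- stick_nose (a point): Inner corner of the stick's L-shaped nose, half-way up its 30 mm height; same axes as the grip, from which it lies x +90, y -18, z -40 mm. From here a flat bearing face runs 36 mm to +y (it pushes the brick's rear end) and a lip, 14 mm thick, runs 65 mm to +x (its +y face presses the brick's side away from the rail).
- screwdriver: Bystander: screwdriver lying near the robot; low and flat, about 30 mm high at most.
- wrench: Bystander: steel spanner lying near the robot; low and flat, about 30 mm high at most.
- meter: Bystander: grey hand-held meter, 150 x 75 x 34 mm. Origin: its underside.
- jar: Bystander: jar with a steel lid, 70 mm wide, 90 mm high. Origin: its underside.
- profile: Bystander: L-shaped aluminium profile, 200 x 40 x 40 mm. Origin: its underside.
- cover: Bystander: orange connector cover, 90 x 60 x 42 mm. Origin: its underside.
- parts_bin: Bystander: open grey parts bin, 160 x 120 x 60 mm. Origin: its underside.
There are look-alikes about, which are no part of the job. There is more than one size of the part that bears stick_grip; the job needs the larger.

How it is judged (in metres and radians):
On the way, in this order (a step that is already met when the one before it is completed fails the run):
1. the brick lies against the rail (within 6 mm and 4 degrees) before it has been fed farther than tray x = 60 mm (y of module_center in the frame of tray above 0.004 m and angle between the x axis of module_center and the x axis of tray, either way round below 0.07 rad and x of module_center in the frame of tray below 0.06 m), for 0.1 s.
2. the brick is being fed by the stick, held in the gripper (x of module_center in the frame of tray between 0.03 and 0.128 m and contact force between stick and module above 0.2 N and contact force between the fingers and stick above 1 N), for 0.04 s.
3. the brick is home against the end stop (x of module_center in the frame of tray above 0.124 m and y of module_center in the frame of tray above 0.004 m), for 0.1 s.
At the end, for the whole second after the job is handed in: The brick stands flat on the plate within 6 mm of the end stop and within 6 mm of the rail, parallel to it within 3.4 degrees; the stick lies flat on its base on the bench top (not on the tray or touching it or the brick); both at rest (all of step 3 and angle between the x axis of module_center and the x axis of tray, either way round below 0.06 rad and height (world z) of module_center below 0.044 m and angle between module_center's own z axis and vertical below 0.05 rad and height (world z) of stick_grip below 0.06 m and angle between stick_grip's own z axis and vertical below 0.06 rad and contact force between stick and module below 0.05 N and contact force between stick and tray below 0.05 N and linear speed of each of module, stick below 0.01 m/s).
It fails at once if the gripper or arm touches the brick (contact force between any of the fingers, the arm and module above 0.5 N).
It fails at once if once fed past tray x = 60 mm, the brick leaves the rail by more than 9 mm or turns more than 7 degrees from it (x of module_center in the frame of tray above 0.06 m and (y of module_center in the frame of tray below 0.001 m or angle between the x axis of module_center and the x axis of tray, either way round above 0.12 rad)).
It fails at once if the brick is tipped or lifted (angle between module_center's own z axis and vertical above 0.2 rad or height (world z) of module_center above 0.06 m).
It fails at once if a bystander is moved more than 30 mm (distance of any of screwdriver, wrench, meter, jar, profile, cover, parts_bin from where it was at the start of the episode above 0.03 m).
It also fails if it takes over 54 s, if anything falls off the work surface, if the arm or the gripper's body presses on something with over 40 N, if the wrist force passes 120 N, or if a joint passes its speed limit or range.

## Working session

There is one attempt and no reset: what is moved stays moved. The work goes in short steps, Python scripts to look and compute and a tool call to move; the robot and the scene stay as the last step left them, time stands still between calls to the robot, and variables do not carry over. Pictures are saved under pics/ and viewed, at most 10 in all, crops included, and the job is handed in when it is done.

Besides the shell and the picture viewer there is one more tool, called after ">>>" as name(argument=value, ...) on one line, values as JSON. send_rows: Moves the arm, as the interface text tells. Its arguments: {"type":"object","properties":{"targets":{"type":"array","items":{"type":"object","properties":{"x":{"type":"number"},"y":{"type":"number"},"z":{"type":"number"},"twist":{"type":"number"},"grip":{"type":"number"}}}}},"required":["targets"]}

```bash
mkdir -p pics && ls && cat > h.py <<'E'
import numpy as np, cv2
from station import arm, imaging
def grab(n,f):
    s=arm.sense(); c=imaging.camera(n); cv2.imwrite('pics/'+f+'.png',c['img'][:,:,::-1])
    T=c.get('cam_to_world')
    if T is None:
        W=np.eye(4); W[:3,:3]=s['ee_rot']; W[:3,3]=s['eef_pos']; T=W@np.array(c['T_tool_cam'])
    np.savez('pics/'+f+'.npz',T=T,K=np.array([[c['fx'],0,c['cx']],[0,c['fy'],c['cy']],[0,0,1]]),D=np.array(c['distortion']))
def w(f,uv,z):
    d=np.load('pics/'+f+'.npz'); T=d['T']
    n=cv2.undistortPoints(np.array([[uv]],float),d['K'],d['D'])[0,0]
    r=T[:3,:3]@[n[0],n[1],1]; o=T[:3,3]; return (o+r*(z-o[2])/r[2])
def proj(f,P):
    d=np.load('pics/'+f+'.npz'); Ti=np.linalg.inv(d['T'])
    r=cv2.Rodrigues(Ti[:3,:3])[0]
    return cv2.projectPoints(np.array(P,float).reshape(-1,1,3),r,Ti[:3,3],d['K'],d['D'])[0][:,0]
def up(f,x0,y0,x1,y1,k):
    im=cv2.imread('pics/'+f+'.png')[y0:y1,x0:x1]; cv2.imwrite('pics/%s_c%d_%d.png'%(f,x0,y0),cv2.resize(im,None,fx=k,fy=k,interpolation=cv2.INTER_CUBIC))
E
python3 - <<'E'
from h import *
grab('top','top0'); grab('side','side0')
s=arm.sense(); print(s['t'],s['ee_rot'],s['eef_pos'],arm.tcp_to_grasp)
d=np.load('pics/top0.npz');print(d['T'])
im=np.vstack([cv2.imread('pics/top0.png')]);cv2.imwrite('pics/top0b.png',cv2.resize(im,(800,600),interpolation=cv2.INTER_CUBIC))
E
```

```text
pics
0.1 [[-9.63829364e-01  2.66519255e-01 -6.66667205e-04]
 [ 2.66520034e-01  9.63827763e-01 -1.76504715e-03]
 [ 1.72133308e-04 -1.87888444e-03 -9.99998220e-01]] [0.17305957 0.62596046 0.23017737] 0.0187
[[-0.00409274 -0.99596651  0.08963239  0.34869333]
 [-0.99993964  0.00499001  0.00978874  0.00784831]
 [-0.01019653 -0.08958692 -0.99592681  1.47412186]
 [ 0.          0.          0.          1.        ]]
```

View pics/top0b.png

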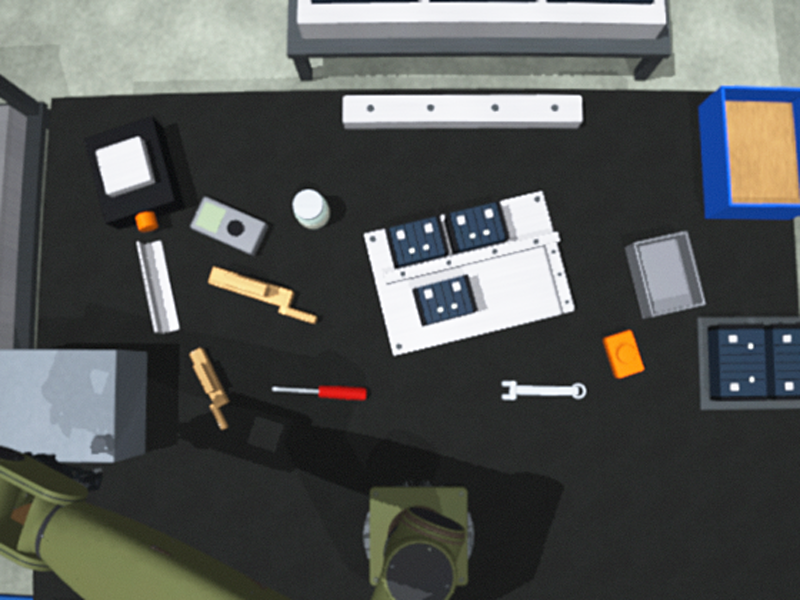

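View pics/side0.png

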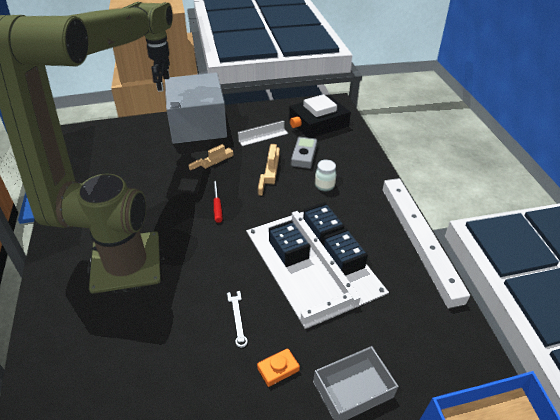

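The top view (at 800 px scale) shows two stick candidates. The larger is at about (250,288) and the smaller at about (208,385). The larger is the one with the 180 mm base; I'll check its length in a crop. The tray is at (470,275), with the stop on the right and the rail on the far side. The loose brick is at (445,300).

```bash
python3 - <<'E'
from h import *
im=cv2.imread('pics/top0.png')
a=cv2.resize(im[175:235,135:235],(800,480),interpolation=cv2.INTER_CUBIC)
cv2.imwrite('pics/st.png',a)
b=cv2.resize(im[130:255,250:410],(800,625)[:2],interpolation=cv2.INTER_CUBIC)[:600]
cv2.imwrite('pics/tr.png',b)
E
```

```text
(no output)
```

View pics/st.png

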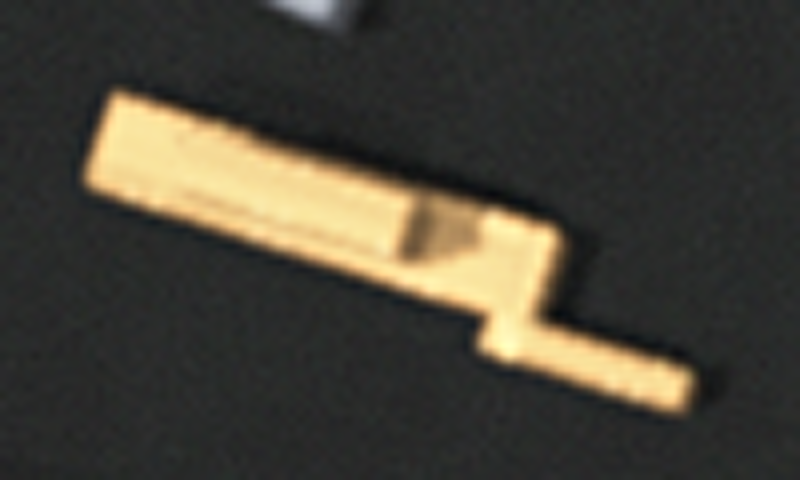

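View pics/tr.png

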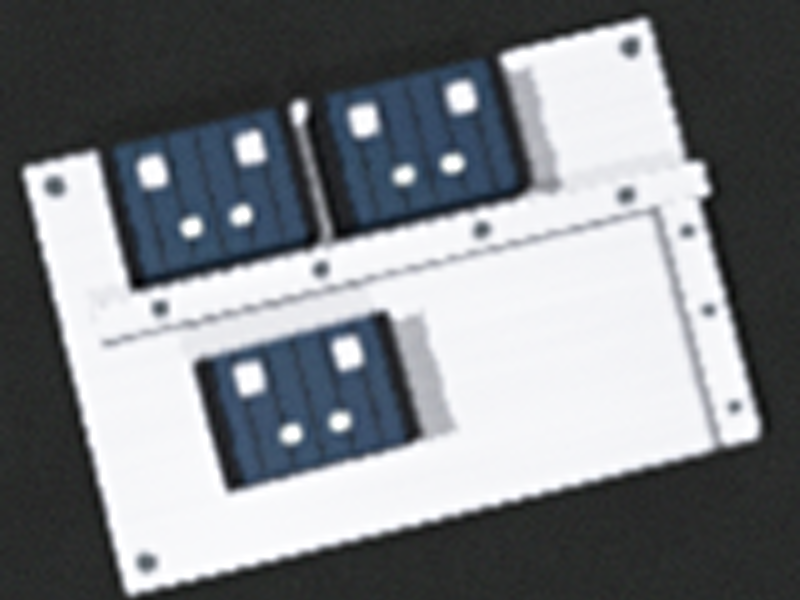

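The larger stick's crop shows the nose corner at (540,318), the lip tip at (690,390) and the rear end at (115,92)–(85,190). The tray crop shows the rail face edge from (102,343) to (655,208). The brick's top corners are (197,360), (388,313), (420,437) and (232,490). Next I'll fit poses to these.

```bash
cat >> h.py <<'E'
from scipy.optimize import least_squares
def fit(f,pts,uv,g):
    pts=np.array(pts)/1e3; uv=np.array(uv)
    def W(p): c,s=np.cos(p[2]),np.sin(p[2]); return np.c_[p[0]+c*pts[:,0]-s*pts[:,1],p[1]+s*pts[:,0]+c*pts[:,1],pts[:,2]]
    r=least_squares(lambda p:(proj(f,W(p))-uv).ravel(),g); return r.x,r.fun.reshape(-1,2).round(1).tolist()
E
python3 - <<'E'
from h import *
S=lambda a:np.array(a)/8+[135,175]-.44
R=lambda a:np.array(a)/5+[250,130]-.4
for n,p,u in [('stick',[(90,18,30),(90,-18,30),(-90,18,30),(155,-18,30),(155,-32,30)],S([(565,232),(540,318),(115,92),(695,370),(685,412)])),
 ('tray',[(-180,170,8),(220,170,8),(-180,-100,8),(220,-100,43),(-160,50,43),(190,50,43),(190,-100,43)],R([(22,168),(650,17),(128,595),(762,437),(102,343),(655,208),(720,447)])),
 ('brick',[(-60,40,68),(60,40,68),(-60,-40,68),(60,-40,68)],R([(197,360),(388,313),(232,490),(420,437)]))]:
    x,r=fit('top0',p,u,[.5,0,-1.5]); print(n,x[:2].round(4),np.degrees(x[2]).round(2),r)
E
```

```text
stick [0.5284 0.3551] -107.47 [[-0.2, -0.1], [-0.7, 0.4], [0.9, 0.3], [0.1, 0.2], [-0.0, -0.7]]
tray [ 0.521  -0.0987] -76.71 [[0.2, 0.3], [-0.9, 1.1], [-0.8, -0.3], [1.5, -0.4], [-1.1, -0.4], [0.8, -0.2], [0.3, -0.1]]
brick [ 0.4942 -0.0579] -75.55 [[-0.7, 0.1], [0.4, -0.8], [-0.8, 0.2], [1.1, 0.5]]
```

>>> send_rows(targets=[{"x": 0.0355, "y": -0.0271, "twist": -9.2, "grip": -1}, {"x": 0.0355, "y": -0.0271, "twist": -9.2, "grip": -1}, {"x": 0.0355, "y": -0.0271, "twist": -9.2, "grip": -1}, {"x": 0.0355, "y": -0.0271, "twist": -9.2, "grip": -1}, {"x": 0.0355, "y": -0.0271, "twist": -9.2, "grip": -1}, {"x": 0.0355, "y": -0.0271, "twist": -9.2, "grip": -1}, {"x": 0.0355, "y": -0.0271, "twist": -9.2, "grip": -1}, {"x": 0.0355, "y": -0.0271, "twist": -9.2, "grip": -1}, {"x": 0.0355, "y": -0.0271, "twist": -9.2, "grip": -1}, {"x": 0.0355, "y": -0.0271, "twist": -9.2, "grip": -1}, {"grip": -1}, {"grip": -1}])

```text
invalid input
```

```bash
python3 - <<'E'
from h import *
grab('wrist','w1'); s=arm.sense(); print(s['t'],s['eef_pos'],s['ee_rot'].round(4) if hasattr(s['ee_rot'],'round') else s['ee_rot'],s['wrist_force'])
x,y,t=.5284,.3551,np.radians(-107.47)
R=np.array([[np.cos(t),-np.sin(t)],[np.sin(t),np.cos(t)]])
P=np.array([(45,11,77),(45,-11,77),(-45,11,77),(-45,-11,77),(90,18,30),(90,-18,30),(-90,18,30),(155,-18,30)])/1e3
Q=np.c_[P[:,:2]@R.T+[x,y],P[:,2]]; print(proj('w1',Q).round())
E
```

```text
0.15 [0.17308992 0.62602496 0.23031844] [[-9.638e-01  2.665e-01 -6.000e-04]
 [ 2.665e-01  9.638e-01 -1.500e-03]
 [ 1.000e-04 -1.600e-03 -1.000e+00]] [-0.52918788 -0.35901406  0.68430711]
[[120. 516.]
 [118. 505.]
 [190. 521.]
 [189. 509.]
 [103. 481.]
 [ 99. 463.]
 [231. 489.]
 [ 53. 460.]]
```

View pics/w1.png

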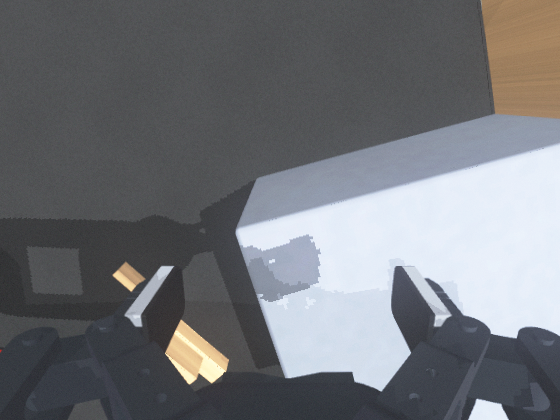

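The move was refused, probably because every field has to be present. The arm still stands over the grey box, and the small stick shows at (170,320).

>>> send_rows(targets=[{"x": 0.0355, "y": -0.0271, "z": 0, "twist": -9.2, "grip": -1}, {"x": 0.0355, "y": -0.0271, "z": 0, "twist": -9.2, "grip": -1}, {"x": 0.0355, "y": -0.0271, "z": 0, "twist": -9.2, "grip": -1}, {"x": 0.0355, "y": -0.0271, "z": 0, "twist": -9.2, "grip": -1}, {"x": 0.0355, "y": -0.0271, "z": 0, "twist": -9.2, "grip": -1}, {"x": 0.0355, "y": -0.0271, "z": 0, "twist": -9.2, "grip": -1}, {"x": 0.0355, "y": -0.0271, "z": 0, "twist": -9.2, "grip": -1}, {"x": 0.0355, "y": -0.0271, "z": 0, "twist": -9.2, "grip": -1}, {"x": 0.0355, "y": -0.0271, "z": 0, "twist": -9.2, "grip": -1}, {"x": 0.0355, "y": -0.0271, "z": 0, "twist": -9.2, "grip": -1}, {"x": 0, "y": 0, "z": 0, "twist": 0, "grip": -1}, {"x": 0, "y": 0, "z": 0, "twist": 0, "grip": -1}])

```text
t: 1.65
eef_pos: [0.5279, 0.3555, 0.2308]
ee_rot: [[0.299, 0.954, -0.001], [0.954, -0.299, -0.0], [-0.0, -0.001, -1.0]]
wrist_force: [-0.5, 0.3, -0.4]
finger_gap: 0.999
grip_force: 0.0
```

```bash
python3 - <<'E'
from h import *
grab('wrist','w2')
x,y,t=.5284,.3551,np.radians(-107.47)
R=np.array([[np.cos(t),-np.sin(t)],[np.sin(t),np.cos(t)]])
P=np.array([(45,11,77),(45,-11,77),(-45,11,77),(-45,-11,77),(90,18,30),(90,-18,30),(-90,18,30),(155,-18,30),(155,-32,30)])/1e3
Q=np.c_[P[:,:2]@R.T+[x,y],P[:,2]]; p=proj('w2',Q); print(p.round())
im=cv2.imread('pics/w2.png')
for a in p.astype(int): cv2.circle(im,tuple(map(int,a)),3,(0,0,255),1)
cv2.imwrite('pics/w2m.png',im)
E
```

```text
[[301. 238.]
 [277. 238.]
 [303. 135.]
 [276. 135.]
 [306. 261.]
 [272. 261.]
 [309.  81.]
 [272. 315.]
 [260. 315.]]
```

View pics/w2m.png

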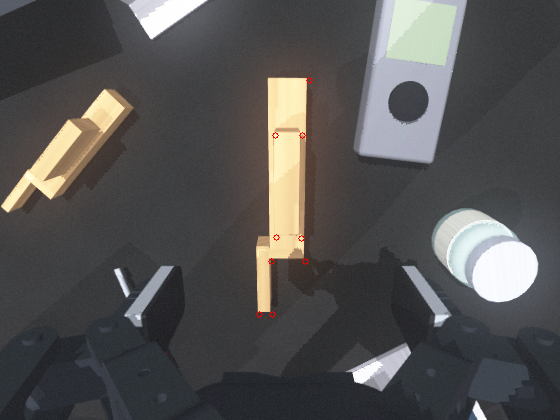

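The wrist view matches the larger stick's model to within 2–4 px. The rib's rear edge is at (275–299,130), the nose corner at (271,260), the lip tip at (258–270,313) and the base rear-left at (307,79). I'll refit from these.

```bash
python3 - <<'E'
from h import *
x,r=fit('w2',[(-45,-11,77),(-45,11,77),(90,-18,30),(90,18,30),(-90,18,30),(155,-18,30),(155,-32,30)],[(275,130),(299,130),(271,260),(303,260),(307,79),(270,313),(258,313)],[.528,.355,-1.87]);print(x,np.degrees(x[2]),r,arm.sense()['eef_pos'])
E
```

```text
[ 0.52737418  0.35837167 -1.87664484] -107.52382878152329 [[-1.4, 1.9], [1.5, 2.0], [-1.3, -1.3], [1.0, -1.2], [-0.0, -1.4], [0.4, -0.6], [-0.2, -0.7]] [0.52754478 0.3558994  0.23098854]
```

>>> send_rows(targets=[{"x": 0, "y": 0.0015, "z": -0.04, "twist": 0, "grip": -1}, {"x": 0, "y": 0, "z": -0.04, "twist": 0, "grip": -1}, {"x": 0, "y": 0, "z": -0.04, "twist": 0, "grip": -1}, {"x": 0, "y": 0, "z": -0.04, "twist": 0, "grip": -1}, {"x": 0, "y": 0, "z": -0.02, "twist": 0, "grip": -1}, {"x": 0, "y": 0, "z": -0.012, "twist": 0, "grip": -1}, {"x": 0, "y": 0, "z": 0, "twist": 0, "grip": -1}, {"x": 0, "y": 0, "z": 0, "twist": 0, "grip": 1}, {"x": 0, "y": 0, "z": 0, "twist": 0, "grip": 1}, {"x": 0, "y": 0, "z": 0, "twist": 0, "grip": 1}, {"x": 0, "y": 0, "z": 0, "twist": 0, "grip": 1}, {"x": 0, "y": 0, "z": 0, "twist": 0, "grip": 1}, {"x": 0, "y": 0, "z": 0, "twist": 0, "grip": 1}, {"x": 0, "y": 0, "z": 0, "twist": 0, "grip": 1}, {"x": 0, "y": 0, "z": 0, "twist": 0, "grip": 1}])

```text
t: 3.58
eef_pos: [0.5285, 0.3571, 0.0399]
ee_rot: [[0.3, 0.954, 0.0], [0.954, -0.3, 0.0], [0.0, 0.0, -1.0]]
wrist_force: [-3.0, -0.3, 5.3]
finger_gap: 0.255
grip_force: 63.6
```

>>> send_rows(targets=[{"x": 0, "y": 0, "z": 0.02, "twist": 0, "grip": 1}, {"x": 0, "y": 0, "z": 0.04, "twist": 0, "grip": 1}, {"x": -0.006, "y": -0.015, "z": 0, "twist": 1.7, "grip": 1}, {"x": -0.0115, "y": -0.0294, "z": 0, "twist": 3.42, "grip": 1}, {"x": -0.0115, "y": -0.0294, "z": 0, "twist": 3.42, "grip": 1}, {"x": -0.0115, "y": -0.0294, "z": 0, "twist": 3.42, "grip": 1}, {"x": -0.0115, "y": -0.0294, "z": 0, "twist": 3.42, "grip": 1}, {"x": -0.0115, "y": -0.0294, "z": 0, "twist": 3.42, "grip": 1}, {"x": -0.0115, "y": -0.0294, "z": 0, "twist": 3.42, "grip": 1}, {"x": -0.0115, "y": -0.0294, "z": 0, "twist": 3.42, "grip": 1}, {"x": -0.0115, "y": -0.0294, "z": 0, "twist": 3.42, "grip": 1}, {"x": -0.005, "y": -0.0147, "z": 0, "twist": 1.71, "grip": 1}, {"x": 0, "y": 0, "z": 0, "twist": 0, "grip": 1}, {"x": 0, "y": 0, "z": 0, "twist": 0, "grip": 1}])

```text
t: 5.32
eef_pos: [0.4236, 0.0921, 0.0988]
ee_rot: [[-0.228, 0.974, -0.004], [0.974, 0.228, 0.001], [0.001, -0.004, -1.0]]
wrist_force: [-4.8, 2.1, -1.2]
finger_gap: 0.251
grip_force: 63.3
```

```bash
python3 - <<'E'
from h import *
print(w('top0',(272/1.4286,390/1.4286),.01),w('top0',(367/1.4286,393/1.4286),.01),w('top0',(311/1.4286,208/1.4286),.09))
s=arm.sense(); print(s['eef_pos'],np.degrees(np.arctan2(s['ee_rot'][1][0],s['ee_rot'][0][0])),s['wrist_force'])
grab('wrist','w3')
im=cv2.imread('pics/w3.png'); cv2.imwrite('pics/w3b.png',cv2.resize(im,(800,600),interpolation=cv2.INTER_CUBIC))
E
```

```text
[0.30747494 0.31028497 0.01      ] [0.3009341  0.10681648 0.01      ] [0.68321121 0.21777993 0.09      ]
[0.42359017 0.09208044 0.09878391] 103.19302093522475 [-4.77936937  2.09849556 -1.17913786]
```

View pics/w3b.png

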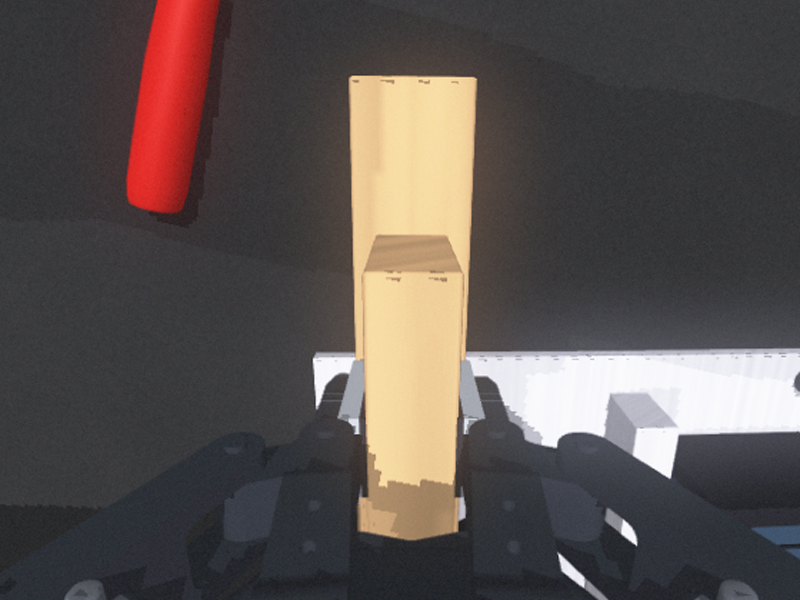

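The wrist view shows the stick level and firmly held, with the plate's rear-left corner at (315,353). The nose is hidden under the hand, so I'll lower the stick and check in the top view.

>>> send_rows(targets=[{"x": 0, "y": 0, "z": -0.02, "twist": 0, "grip": 1}, {"x": 0, "y": 0, "z": -0.02, "twist": 0, "grip": 1}, {"x": 0, "y": 0, "z": -0.005, "twist": 0, "grip": 1}, {"x": 0, "y": 0, "z": 0, "twist": 0, "grip": 1}, {"x": 0, "y": 0, "z": 0, "twist": 0, "grip": 1}])

```text
t: 6.0
eef_pos: [0.4246, 0.0925, 0.0541]
ee_rot: [[-0.229, 0.973, -0.002], [0.973, 0.229, 0.001], [0.001, -0.001, -1.0]]
wrist_force: [-4.3, 2.7, -3.5]
finger_gap: 0.249
grip_force: 63.8
```

```bash
python3 - <<'E'
from h import *
print('plate corner',w('w3',(315/1.4286,353/1.4286),.008))
t=np.radians(-76.71);R=np.array([[np.cos(t),-np.sin(t)],[np.sin(t),np.cos(t)]]);print('pred',R@[-.18,-.1]+[.521,-.0987])
grab('top','top1')
s=arm.sense();print(s['eef_pos'],s['wrist_force'])
im=cv2.imread('pics/top1.png');cv2.imwrite('pics/t1.png',cv2.resize(im[150:270,210:370],(800,600),interpolation=cv2.INTER_CUBIC))
E
```

```text
plate corner [0.38270105 0.05512991 0.008     ]
pred [0.38229972 0.05349143]
[0.42462873 0.09243617 0.05409076] [-4.12865422  3.22887486 -2.84125724]
```

View pics/t1.png

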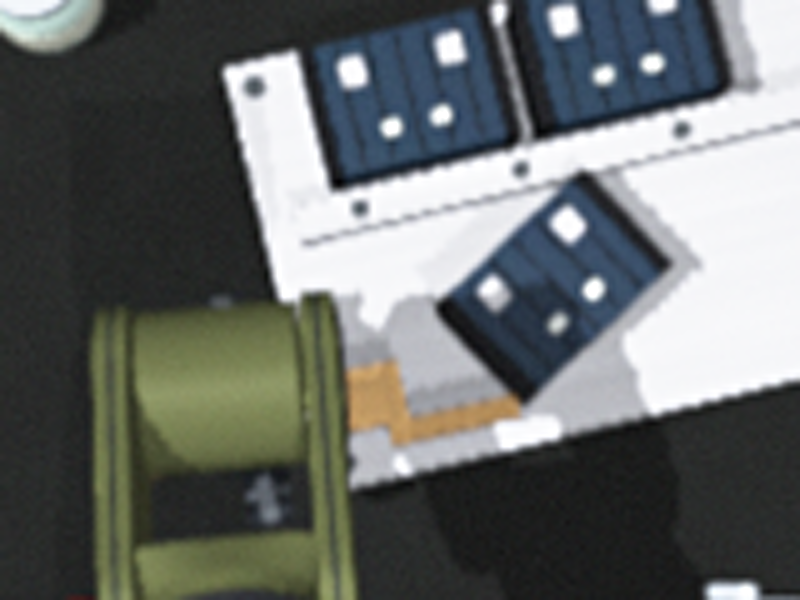

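The top view shows that the lip struck the brick while the stick was turning. The brick has turned about 30°, with corners at (437,305), (583,172), (672,262) and (522,402) in the crop. It's still flat on the plate. I'll measure it and mend this.

```bash
cat >> h.py <<'E'
t_=np.radians(-76.71);RT=np.array([[np.cos(t_),-np.sin(t_)],[np.sin(t_),np.cos(t_)]]);OT=np.array([.521,-.0987])
def tray(p): return RT.T@(np.array(p)[:2]-OT)
def world(p): return RT@np.array(p)+OT
E
python3 - <<'E'
from h import *
C=np.array([(437,305),(583,172),(522,402),(672,262)])/5+[210,150]-.4
x,r=fit('top1',[(-60,40,68),(60,40,68),(-60,-40,68),(60,-40,68)],C,[.5,-.05,-.9])
print(x,np.degrees(x[2])+76.71,r,'tray',tray(x[:2])*1e3)
a=x[2]-t_;c,s=np.cos(a),np.sin(a)
for q in [(-60,40),(60,40),(-60,-40),(60,-40)]: print(q,(tray(x[:2])*1e3+[c*q[0]-s*q[1],s*q[0]+c*q[1]]).round(1))
for q in [(400,365),(405,410),(522,400),(525,412)]:
  print('lip',tray(w('top1',np.array(q)/5+[210,150]-.4,.044))*1e3)
print('tcp',tray(arm.sense()['eef_pos'])*1e3)
E
```

```text
[ 0.50287064 -0.08410587 -0.8313919 ] 29.07475274179771 [[-0.8, -0.2], [-0.3, -0.9], [0.7, 0.3], [0.4, 0.8]] tray [-18.37086188 -14.28894531]
(-60, 40) [-90.2  -8.5]
(60, 40) [14.6 49.8]
(-60, -40) [-51.4 -78.4]
(60, -40) [ 53.5 -20.1]
lip [-117.11119049  -37.25794977]
lip [-120.53371226  -64.14435079]
lip [-51.22501329 -74.72507597]
lip [-51.19792847 -82.11138984]
tcp [-208.17117379  -49.8519955 ]
```

>>> send_rows(targets=[{"x": -0.0097, "y": -0.0023, "z": 0, "twist": 0, "grip": 1}, {"x": -0.0097, "y": -0.0023, "z": 0, "twist": 0, "grip": 1}, {"x": 0, "y": 0, "z": 0, "twist": 0, "grip": 1}, {"x": 0.0025, "y": -0.0107, "z": 0, "twist": 0, "grip": 1}, {"x": 0.0025, "y": -0.0107, "z": 0, "twist": 0, "grip": 1}, {"x": 0, "y": 0, "z": 0, "twist": 0, "grip": 1}, {"x": 0.0039, "y": 0.0009, "z": 0, "twist": 0, "grip": 1}, {"x": 0.0039, "y": 0.0009, "z": 0, "twist": 0, "grip": 1}, {"x": 0.0039, "y": 0.0009, "z": 0, "twist": 0, "grip": 1}, {"x": 0.0039, "y": 0.0009, "z": 0, "twist": 0, "grip": 1}, {"x": 0.0039, "y": 0.0009, "z": 0, "twist": 0, "grip": 1}, {"x": 0.0039, "y": 0.0009, "z": 0, "twist": 0, "grip": 1}, {"x": 0.0039, "y": 0.0009, "z": 0, "twist": 0, "grip": 1}, {"x": 0.0039, "y": 0.0009, "z": 0, "twist": 0, "grip": 1}, {"x": 0, "y": 0, "z": 0, "twist": 0, "grip": 1}])

```text
t: 7.92
eef_pos: [0.4331, 0.0732, 0.0504]
ee_rot: [[-0.221, 0.975, -0.025], [0.975, 0.222, 0.0], [0.006, -0.024, -1.0]]
wrist_force: [-23.0, -0.4, 7.2]
finger_gap: 0.25
grip_force: 105.8
```

```bash
python3 - <<'E'
from h import *
s=arm.sense();print('tcp',tray(s['eef_pos'])*1e3,RT.T@np.array(s['wrist_force'])[:2])
grab('top','top2')
im=cv2.imread('pics/top2.png');cv2.imwrite('pics/t2.png',cv2.resize(im[150:270,210:370],(800,600),interpolation=cv2.INTER_CUBIC))
E
```

```text
tcp [-187.47313564  -46.01616469] [ -4.86736557 -22.50535044]
```

View pics/t2.png

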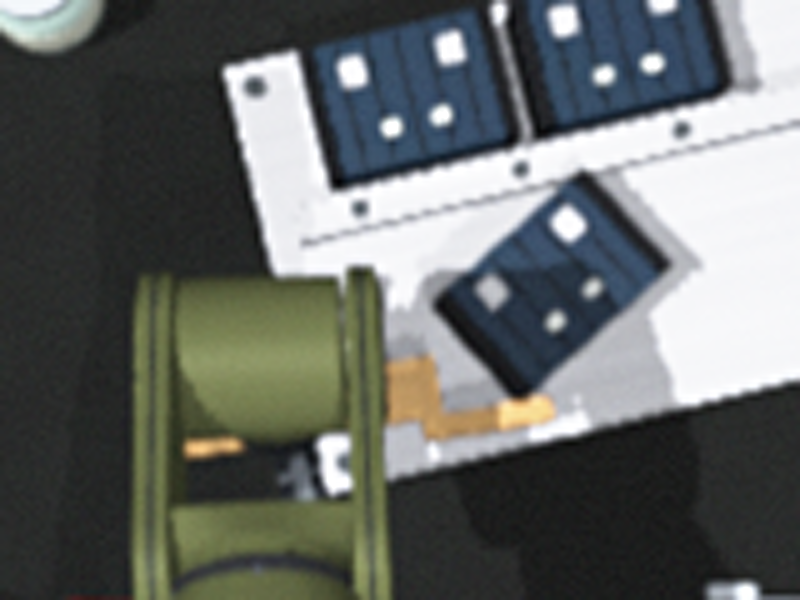

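The brick is jammed diagonally between the lip and the rail. The front corner is on the rail, the rear corner at (517,395) is on the lip, and the force is 22 N. I'll drag the lip backward while pressing, so friction swings the rear corner round.

>>> send_rows(targets=[{"x": -0.0014, "y": 0.0058, "z": 0.002, "twist": 0, "grip": 1}, {"x": -0.0014, "y": 0.0058, "z": 0.002, "twist": 0, "grip": 1}, {"x": -0.0014, "y": 0.0058, "z": 0, "twist": 0, "grip": 1}, {"x": 0.0013, "y": 0.0054, "z": 0, "twist": 0, "grip": 1}, {"x": 0.0013, "y": 0.0054, "z": 0, "twist": 0, "grip": 1}, {"x": 0.0013, "y": 0.0054, "z": 0, "twist": 0, "grip": 1}, {"x": 0, "y": 0, "z": 0, "twist": 0, "grip": 1}])

```text
t: 8.85
eef_pos: [0.4423, 0.1074, 0.0587]
ee_rot: [[-0.231, 0.973, 0.001], [0.973, 0.231, 0.001], [0.0, 0.001, -1.0]]
wrist_force: [-1.6, 0.6, -2.2]
finger_gap: 0.249
grip_force: 66.5
```

```bash
cat >> h.py <<'E'
def rep(f):
    s=arm.sense();print('tcp',(tray(s['eef_pos'])*1e3).round(1),'F',(RT.T@np.array(s['wrist_force'])[:2]).round(1),s['t'])
    grab('top',f)
    im=cv2.imread('pics/'+f+'.png')[150:270,210:410]; k=cv2.cvtColor(im,cv2.COLOR_BGR2HSV)
    # white terminal squares/discs inside the brick area, from blue mask
    m=((k[...,0]>95)&(k[...,0]<120)&(k[...,1]>90)&(k[...,2]<150)).astype(np.uint8)
    n,l,st,ce=cv2.connectedComponentsWithStats(cv2.morphologyEx(m,cv2.MORPH_CLOSE,np.ones((5,5))))
    for i in range(1,n):
        if st[i,4]>150:
            ys,xs=np.nonzero(l==i); q=cv2.boxPoints(cv2.minAreaRect(np.c_[xs,ys].astype(np.float32)))
            P=np.array([tray(w(f,a+[210,150],.068))*1e3 for a in q]);e=[P[1]-P[0],P[2]-P[1]]
            e=max(e,key=np.linalg.norm);print('blob c',P.mean(0).round(1),'L',np.linalg.norm(P[1]-P[0]).round(),np.linalg.norm(P[2]-P[1]).round(),'ang',(np.degrees(np.arctan2(e[1],e[0]))%180).round(1))
E
python3 -c "
from h import *
rep('top3')"
```

```text
tcp [-218.7  -29.2] F [-1.  -1.4] 8.85
blob c [-74.5 118.4] L 103.0 89.0 ang 0.7
blob c [ 55.7 114.4] L 102.0 80.0 ang 179.7
blob c [-25.2  -2.7] L 102.0 77.0 ang 9.5
```

>>> send_rows(targets=[{"x": -0.0078, "y": -0.0018, "z": 0, "twist": 0, "grip": 1}, {"x": 0, "y": 0, "z": 0, "twist": 0, "grip": 1}, {"x": 0.0025, "y": -0.0107, "z": 0, "twist": 0, "grip": 1}, {"x": 0.0025, "y": -0.0107, "z": 0, "twist": 0, "grip": 1}, {"x": 0.0025, "y": -0.0107, "z": 0, "twist": 0, "grip": 1}, {"x": 0, "y": 0, "z": 0, "twist": 0, "grip": 1}, {"x": 0.0039, "y": 0.0009, "z": 0, "twist": 0, "grip": 1}, {"x": 0.0039, "y": 0.0009, "z": 0, "twist": 0, "grip": 1}, {"x": 0.0039, "y": 0.0009, "z": 0, "twist": 0, "grip": 1}, {"x": 0.0039, "y": 0.0009, "z": 0, "twist": 0, "grip": 1}, {"x": 0.0039, "y": 0.0009, "z": 0, "twist": 0, "grip": 1}, {"x": 0.0039, "y": 0.0009, "z": 0, "twist": 0, "grip": 1}, {"x": 0, "y": 0, "z": 0, "twist": 0, "grip": 1}])

```text
t: 10.52
eef_pos: [0.464, 0.0789, 0.0576]
ee_rot: [[-0.23, 0.973, -0.003], [0.973, 0.23, 0.001], [0.001, -0.002, -1.0]]
wrist_force: [-3.1, 0.5, -2.6]
finger_gap: 0.248
grip_force: 67.6
```

```bash
python3 -c "
from h import *
rep('top4')"
```

```text
tcp [-185.9  -14.6] F [-1.2 -2.9] 10.525
blob c [-74.9 118. ] L 103.0 89.0 ang 1.2
blob c [ 55.7 114.1] L 103.0 80.0 ang 179.5
blob c [-21.    4.6] L 102.0 77.0 ang 0.6
```

>>> send_rows(targets=[{"x": 0.0029, "y": 0.0007, "z": 0, "twist": 0, "grip": 1}, {"x": 0.0029, "y": 0.0007, "z": 0, "twist": 0, "grip": 1}, {"x": 0, "y": 0, "z": 0, "twist": 0, "grip": 1}, {"x": 0, "y": 0, "z": 0, "twist": 0, "grip": 1}])

```text
t: 11.08
eef_pos: [0.4699, 0.0797, 0.058]
ee_rot: [[-0.229, 0.973, -0.002], [0.973, 0.229, -0.0], [0.0, -0.002, -1.0]]
wrist_force: [-5.6, 0.5, -1.8]
finger_gap: 0.251
grip_force: 69.6
```

```bash
python3 -c "
from h import *
rep('top5')"
```

```text
tcp [-185.4   -8.7] F [-1.7 -5.3] 11.075
blob c [-73.8 118.7] L 101.0 89.0 ang 0.7
blob c [ 56.  113.9] L 103.0 79.0 ang 179.0
blob c [-20.2   6.7] L 101.0 76.0 ang 179.3
```

>>> send_rows(targets=[{"x": 0.0029, "y": 0.0007, "z": 0, "twist": 0, "grip": 1}, {"x": 0, "y": 0, "z": 0, "twist": 0, "grip": 1}, {"x": 0, "y": 0, "z": 0, "twist": 0, "grip": 1}])

```text
t: 11.5
eef_pos: [0.4711, 0.08, 0.0573]
ee_rot: [[-0.228, 0.974, -0.007], [0.974, 0.228, -0.001], [0.001, -0.007, -1.0]]
wrist_force: [-9.5, 0.4, 1.1]
finger_gap: 0.247
grip_force: 75.5
```

```bash
python3 -c "
from h import *
rep('top6')"
```

```text
tcp [-185.3   -7.5] F [-2.6 -9.2] 11.5
blob c [-74.2 118.4] L 101.0 90.0 ang 1.3
blob c [ 56.  114.7] L 102.0 80.0 ang 0.2
blob c [-20.1   7.2] L 101.0 76.0 ang 178.8
```

>>> send_rows(targets=[{"x": 0.0012, "y": -0.0049, "z": 0, "twist": 0, "grip": 1}, {"x": 0.0012, "y": -0.0049, "z": 0, "twist": 0, "grip": 1}, {"x": 0.0011, "y": -0.0049, "z": 0, "twist": 0, "grip": 1}, {"x": 0.0012, "y": -0.0049, "z": 0, "twist": 0, "grip": 1}, {"x": 0.0011, "y": -0.0049, "z": 0, "twist": 0, "grip": 1}, {"x": 0.0012, "y": -0.0049, "z": 0, "twist": 0, "grip": 1}, {"x": 0.0011, "y": -0.0049, "z": 0, "twist": 0, "grip": 1}, {"x": 0.0012, "y": -0.0049, "z": 0, "twist": 0, "grip": 1}, {"x": 0.0011, "y": -0.0049, "z": 0, "twist": 0, "grip": 1}, {"x": 0.0012, "y": -0.0049, "z": 0, "twist": 0, "grip": 1}, {"x": 0.0011, "y": -0.0049, "z": 0, "twist": 0, "grip": 1}])

```text
t: 12.92
eef_pos: [0.4823, 0.0294, 0.0569]
ee_rot: [[-0.227, 0.974, -0.011], [0.974, 0.228, 0.007], [0.009, -0.009, -1.0]]
wrist_force: [-14.7, 12.6, 2.3]
finger_gap: 0.247
grip_force: 72.5
```

```bash
python3 -c "
from h import *
rep('top7')"
```

```text
tcp [-133.6   -8.2] F [-15.7 -11.4] 12.925
blob c [-73.8 118.7] L 101.0 89.0 ang 0.7
blob c [ 56.  113.9] L 103.0 79.0 ang 179.0
blob c [16.3  8.6] L 101.0 76.0 ang 0.6
```

>>> send_rows(targets=[{"x": 0.0012, "y": -0.0049, "z": 0, "twist": 0, "grip": 1}, {"x": 0.0011, "y": -0.0049, "z": 0, "twist": 0, "grip": 1}, {"x": 0.0012, "y": -0.0049, "z": 0, "twist": 0, "grip": 1}, {"x": 0.0011, "y": -0.0049, "z": 0, "twist": 0, "grip": 1}, {"x": 0.0012, "y": -0.0049, "z": 0, "twist": 0, "grip": 1}, {"x": 0.0011, "y": -0.0049, "z": 0, "twist": 0, "grip": 1}, {"x": 0.0012, "y": -0.0049, "z": 0, "twist": 0, "grip": 1}, {"x": 0.0011, "y": -0.0049, "z": 0, "twist": 0, "grip": 1}])

```text
t: 13.98
eef_pos: [0.4917, -0.0098, 0.0569]
ee_rot: [[-0.228, 0.974, -0.01], [0.974, 0.228, 0.007], [0.009, -0.008, -1.0]]
wrist_force: [-13.3, 12.7, 3.1]
finger_gap: 0.25
grip_force: 72.1
```

```bash
python3 -c "
from h import *
rep('top8')"
```

```text
tcp [-93.3  -8.1] F [-15.4 -10. ] 13.975
blob c [-74.2 118.7] L 101.0 90.0 ang 0.7
blob c [ 56.1 114.6] L 102.0 80.0 ang 0.1
blob c [57.   8.9] L 100.0 76.0 ang 0.6
```

>>> send_rows(targets=[{"x": 0.0012, "y": -0.0049, "z": 0, "twist": 0, "grip": 1}, {"x": 0.0011, "y": -0.0049, "z": 0, "twist": 0, "grip": 1}, {"x": 0.0012, "y": -0.0049, "z": 0, "twist": 0, "grip": 1}, {"x": 0.0011, "y": -0.0049, "z": 0, "twist": 0, "grip": 1}, {"x": 0.0012, "y": -0.0049, "z": 0, "twist": 0, "grip": 1}, {"x": 0.0011, "y": -0.0049, "z": 0, "twist": 0, "grip": 1}, {"x": 0.0012, "y": -0.0049, "z": 0, "twist": 0, "grip": 1}, {"x": 0.0011, "y": -0.0049, "z": 0, "twist": 0, "grip": 1}, {"x": 0.0012, "y": -0.0049, "z": 0, "twist": 0, "grip": 1}, {"x": 0.0011, "y": -0.0049, "z": 0, "twist": 0, "grip": 1}, {"x": 0.0012, "y": -0.0049, "z": 0, "twist": 0, "grip": 1}, {"x": 0.0011, "y": -0.0049, "z": 0, "twist": 0, "grip": 1}, {"x": 0.0012, "y": -0.0049, "z": 0, "twist": 0, "grip": 1}])

```text
t: 15.65
eef_pos: [0.507, -0.0736, 0.0569]
ee_rot: [[-0.228, 0.974, -0.01], [0.974, 0.228, 0.007], [0.009, -0.008, -1.0]]
wrist_force: [-11.7, 11.7, 2.7]
finger_gap: 0.253
grip_force: 71.7
```

```bash
python3 -c "
from h import *
rep('top9')"
```

```text
tcp [-27.7  -7.8] F [-14.   -8.7] 15.65
blob c [-74.9 118.7] L 102.0 89.0 ang 0.7
blob c [ 55.7 114.6] L 103.0 80.0 ang 0.1
blob c [119.9   9.7] L 105.0 77.0 ang 179.1
```

Not quite home yet, so I'll push on gently.

>>> send_rows(targets=[{"x": 0.0007, "y": -0.0029, "z": 0, "twist": 0, "grip": 1}, {"x": 0.0007, "y": -0.0029, "z": 0, "twist": 0, "grip": 1}, {"x": 0.0007, "y": -0.0029, "z": 0, "twist": 0, "grip": 1}, {"x": 0.0007, "y": -0.0029, "z": 0, "twist": 0, "grip": 1}, {"x": 0, "y": 0, "z": 0, "twist": 0, "grip": 1}])

```text
t: 16.32
eef_pos: [0.5092, -0.0826, 0.0572]
ee_rot: [[-0.227, 0.974, -0.012], [0.974, 0.228, 0.012], [0.015, -0.009, -1.0]]
wrist_force: [-14.9, 22.4, 8.3]
finger_gap: 0.247
grip_force: 72.0
```

```bash
python3 -c "
from h import *
rep('top10')"
```

```text
tcp [-18.4  -7.8] F [-25.2  -9.4] 16.325
blob c [-73.1 118.7] L 103.0 89.0 ang 0.7
blob c [ 53.9 107.3] L 114.0 70.0 ang 166.5
blob c [132.1   9.2] L 100.0 76.0 ang 180.0
```

>>> send_rows(targets=[{"x": -0.0016, "y": 0.0017, "z": 0, "twist": 0, "grip": 1}, {"x": -0.0016, "y": 0.0017, "z": 0, "twist": 0, "grip": 1}, {"x": -0.0016, "y": 0.0017, "z": 0, "twist": 0, "grip": 1}, {"x": -0.0046, "y": 0.002, "z": 0, "twist": 0, "grip": 1}, {"x": -0.0046, "y": 0.002, "z": 0, "twist": 0, "grip": 1}, {"x": -0.0046, "y": 0.002, "z": 0, "twist": 0, "grip": 1}, {"x": -0.0046, "y": 0.002, "z": 0, "twist": 0, "grip": 1}, {"x": 0, "y": 0, "z": 0, "twist": 0, "grip": 1}])

```text
t: 17.38
eef_pos: [0.4898, -0.0748, 0.0584]
ee_rot: [[-0.23, 0.973, 0.0], [0.973, 0.23, -0.0], [-0.0, 0.0, -1.0]]
wrist_force: [-0.6, 0.0, -2.0]
finger_gap: 0.25
grip_force: 65.3
```

```bash
python3 -c "
from h import *
rep('top11')"
```

```text
tcp [-30.5 -24.9] F [-0.2 -0.5] 17.375
blob c [-73.8 118.7] L 101.0 89.0 ang 0.7
blob c [ 56.  113.9] L 103.0 79.0 ang 179.0
blob c [125.    8.9] L 114.0 76.0 ang 0.6
```

>>> send_rows(targets=[{"x": -0.003, "y": 0.01, "z": 0.03, "twist": 0, "grip": 1}, {"x": 0, "y": 0, "z": 0.03, "twist": 0, "grip": 1}, {"x": 0, "y": 0, "z": 0.03, "twist": 0, "grip": 1}, {"x": -0.003, "y": 0.035, "z": 0, "twist": 0, "grip": 1}, {"x": -0.003, "y": 0.04, "z": 0, "twist": 0, "grip": 1}, {"x": -0.003, "y": 0.04, "z": 0, "twist": 0, "grip": 1}, {"x": -0.003, "y": 0.04, "z": 0, "twist": 0, "grip": 1}, {"x": -0.003, "y": 0.04, "z": 0, "twist": 0, "grip": 1}, {"x": -0.003, "y": 0.04, "z": 0, "twist": 0, "grip": 1}, {"x": -0.003, "y": 0.04, "z": 0, "twist": 0, "grip": 1}, {"x": -0.003, "y": 0.04, "z": 0, "twist": 0, "grip": 1}, {"x": -0.003, "y": 0.04, "z": 0, "twist": 0, "grip": 1}, {"x": 0, "y": 0.02, "z": 0, "twist": 0, "grip": 1}, {"x": 0, "y": 0, "z": 0, "twist": 0, "grip": 1}, {"x": 0, "y": 0, "z": -0.04, "twist": 0, "grip": 1}, {"x": 0, "y": 0, "z": -0.04, "twist": 0, "grip": 1}, {"x": 0, "y": 0, "z": -0.015, "twist": 0, "grip": 1}, {"x": 0, "y": 0, "z": -0.006, "twist": 0, "grip": 1}, {"x": 0, "y": 0, "z": 0, "twist": 0, "grip": 1}, {"x": 0, "y": 0, "z": 0, "twist": 0, "grip": 1}])

```text
t: 19.92
eef_pos: [0.4613, 0.3107, 0.0491]
ee_rot: [[-0.23, 0.973, 0.003], [0.973, 0.23, 0.001], [0.001, 0.003, -1.0]]
wrist_force: [0.1, -0.3, -2.7]
finger_gap: 0.251
grip_force: 65.2
```

>>> send_rows(targets=[{"x": 0, "y": 0, "z": -0.004, "twist": 0, "grip": 1}, {"x": 0, "y": 0, "z": -0.003, "twist": 0, "grip": 1}, {"x": 0, "y": 0, "z": 0, "twist": 0, "grip": 1}])

```text
t: 20.3
eef_pos: [0.4604, 0.3103, 0.0405]
ee_rot: [[-0.23, 0.973, 0.001], [0.973, 0.23, 0.0], [0.0, 0.001, -1.0]]
wrist_force: [0.1, -0.5, -1.8]
finger_gap: 0.25
grip_force: 63.9
```

>>> send_rows(targets=[{"x": 0, "y": 0, "z": -0.0025, "twist": 0, "grip": 1}, {"x": 0, "y": 0, "z": 0, "twist": 0, "grip": 1}, {"x": 0, "y": 0, "z": 0, "twist": 0, "grip": 1}])

```text
t: 20.68
eef_pos: [0.4611, 0.3102, 0.0397]
ee_rot: [[-0.23, 0.973, 0.002], [0.973, 0.23, -0.0], [-0.001, 0.001, -1.0]]
wrist_force: [-1.2, -4.4, 7.8]
finger_gap: 0.251
grip_force: 64.4
```

Contact with the bench, so I'll release slowly and lift.

>>> send_rows(targets=[{"x": 0, "y": 0, "z": 0, "twist": 0, "grip": 0}, {"x": 0, "y": 0, "z": 0, "twist": 0, "grip": -1}, {"x": 0, "y": 0, "z": 0, "twist": 0, "grip": -1}, {"x": 0, "y": 0, "z": 0, "twist": 0, "grip": -1}, {"x": 0, "y": 0, "z": 0, "twist": 0, "grip": -1}, {"x": 0, "y": 0, "z": 0, "twist": 0, "grip": -1}, {"x": 0, "y": 0, "z": 0.02, "twist": 0, "grip": -1}, {"x": 0, "y": 0, "z": 0.04, "twist": 0, "grip": -1}, {"x": 0, "y": 0, "z": 0.05, "twist": 0, "grip": -1}, {"x": -0.03, "y": 0.03, "z": 0.05, "twist": 0, "grip": -1}, {"x": -0.04, "y": 0.04, "z": 0.03, "twist": 0, "grip": -1}, {"x": -0.04, "y": 0.04, "z": 0, "twist": 0, "grip": -1}, {"x": 0, "y": 0, "z": 0, "twist": 0, "grip": -1}, {"x": 0, "y": 0, "z": 0, "twist": 0, "grip": -1}])

```text
t: 22.42
eef_pos: [0.3525, 0.4177, 0.2257]
ee_rot: [[-0.231, 0.973, 0.001], [0.973, 0.231, 0.0], [0.0, 0.001, -1.0]]
wrist_force: [0.1, 0.1, 0.6]
finger_gap: 1.004
grip_force: 0.0
```

```bash
python3 -c "
from h import *
rep('top12')
im=cv2.imread('pics/top12.png');cv2.imwrite('pics/fin.png',cv2.resize(im[100:280,120:420],(800,480),interpolation=cv2.INTER_CUBIC))"
```

```text
tcp [-541.3  -45.3] F [-0.   0.1] 22.425
blob c [-76.3 119.1] L 105.0 89.0 ang 0.7
blob c [ 56.5 115.1] L 102.0 80.0 ang 0.8
blob c [125.9   9.2] L 116.0 76.0 ang 180.0
```

View pics/fin.png

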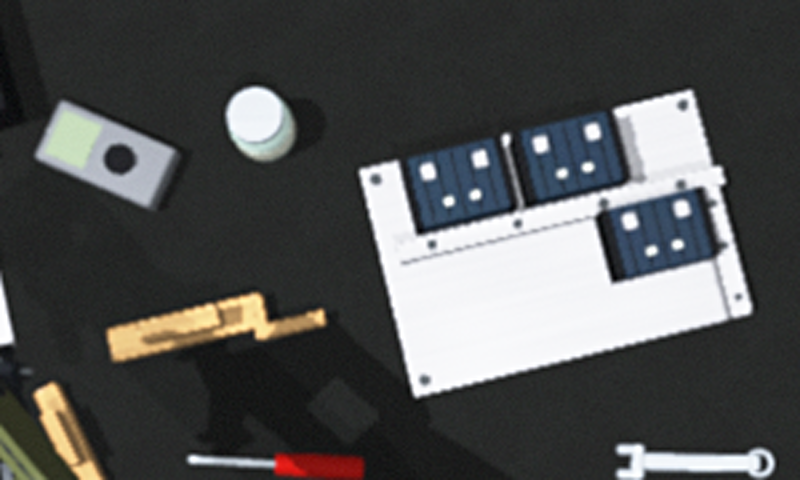

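The brick sits snugly in the rail/stop corner at about (660,235). The stick lies flat on the bench at about (215,325), well clear of the tray, and the bystanders are where they were.

```bash
python3 -c "
from h import *
print(arm.hand_in())"
```

```text
the job is handed in; nothing more can be done
None
```

I handed in the job with the brick home against the rail and end stop, the stick flat on the bench and the bystanders unmoved; on the approach the stick's lip turned the brick about 29°, which I squared up using only the stick before feeding it.

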